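# Refill the nail-polish display from the work tray

### The arm

A 6-joint arm with a two-finger parallel gripper is mounted at the origin on the work surface. World frame = base frame: x ahead of the robot, y to its left, z up, the work surface at z = 0. Lengths are in m, angles in rad, forces in N, time in s.
With the tool pointing down it reaches from about 0.3 to 0.875 m from the base axis. Payload 6.4 kg.
Tool frame: the origin (TCP) lies at the very end of the fingers, on their centre line; the grasp point (between the pads) lies 19 mm behind it; z points along the fingers, y is the line along which they close (so a half turn about z gives the same grasp; the last joint's range is limited). The gripper opens to 85 mm and grips with 20 to 120 N. Pads are 22 mm wide; open, the fingers measure 114 mm over their backs; the gripper's body (76 mm by 85 mm) begins 54 mm behind the grasp point. The pads swing forward as they close: fully open they stand 13 mm farther back than shut.
Start: joints at [-1.495, 0.181, 1.607, -0, 1.354, -0.206], TCP at [0.16, -0.552, 0.231] pointing down, gripper open.
Joint ranges: [-2.99, 2.99], [-0.89, 2.07], [0.3, 2.58], [-1.14, 4.28], [0, 2.63], [-3.12, 3.12]. Speed limits (rad/s): [2.57, 2.57, 3.01, 3.14, 3.14, 3.14].

### API

Orientations are given as a unit quaternion [w, x, y, z].
In Python, from bench import ctrl gives the robot as it stands.
- The arm moves only by the tool jog_arm, never from a script. Its argument "series" is a list that holds one entry, the list of rows, each a list of 7 numbers: the shift along the tool's x, y, z in mm, then the turn, a rotation vector about the tool's x, y, z in rad, then the finger opening in mm, from 0 to 85.4. In form: [[[tx, ty, tz, rx, ry, rz, gripper], ...]]. A call has exactly 10 rows; each row shifts and turns the commanded pose from where the row before left it, along the tool's axes as they then stand; what a row does not reach is not made up. A row lasts 1/10 s, in which the tool goes at most 50 mm and 8.59 degrees, less where a joint would pass 70% of its speed; a pose out of reach is approached as far as the arm can. A call with a gripper value outside its range is refused whole. The fingers move at their own pace and stop on an object; the grip force is fixed at half the most. Time passes only in rows, so rows that do not move let the fingers close, or fill a call up. It gives the time, the measured TCP pose, the force, the opening and the grip force at its end, in the units of the state.
- ctrl.get_obs(): the state, without advancing time (a new reading comes with each control period).
- ctrl.camera(name): name is "scene" or "top"; returns a dict with "frame" (420x560x3 uint8, blue, green, red), "z_map" (420x560 float32, m along the optical axis (not along the pixel's ray), 0 where there is no reading), "fx", "fy", "cx", "cy" (pixels), "xyz" and "rotation" of the camera in the world. Camera axes: x right, y down, z forward; pixel columns grow to the right and rows downward; lengths in m; the calibration is good to about 2 mm. A picture is of the moment at which its call begins.
- ctrl.hand_in(): hands the job in; it is judged then, once.
The state is a dict: "time_s": time; "q": joint angles; "dq": joint speeds; "joint_efforts": joint torques, N m; "eef_pos": TCP position; "eef_rot": TCP orientation; "wrist_force": force on the tool from outside, world axes, zero at the start; "torque": the same for the moment, N m; "opening": opening from 0.0 (shut) to 1.0 (fully open); "grasp_force": force on a finger pad.
Only numpy, scipy, OpenCV 4.12 (cv2) and the standard library are available. Lean on these libraries where they do the work, as an engineer would, in place of code of your own. Each camera call takes 0.05 s, during which the arm holds its last target. There are 200 camera calls.

### The job

Move the row of red, blue, yellow and green nail polishes from the teal tray to the display rack, in the order its colour swatches show: each bottle standing upright, fully down in the holder with its own colour. Leave the clear top coat in the tray and the white polish where it already stands on the display, and do not tip any bottle over.

Things in the scene. Friction and masses are not known exactly. Their poses are not given: they have to be found in the camera images.
- polish_red: Bottle of red nail polish, upright in the teal tray: black cap with a red dot on top; round red body 33 mm in diameter, 33 mm high; shoulder; above it, from 41 to 83 mm, a straight cap 20 mm in diameter, to grip. About 65 g. Origin: centre of its underside, z up. Tray floor: 4 mm above the counter. Tray walls: up to 26 mm. The tray's five compartments are 56 mm apart in a straight row.
- polish_blue: Bottle of blue nail polish, upright in the teal tray: black cap with a blue dot on top; round blue body 33 mm in diameter, 33 mm high; shoulder; above it, from 41 to 83 mm, a straight cap 20 mm in diameter, to grip. About 65 g. Origin: centre of its underside, z up. Tray floor: 4 mm above the counter. Tray walls: up to 26 mm. The tray's five compartments are 56 mm apart in a straight row.
- polish_yellow: Bottle of yellow nail polish, upright in the teal tray: black cap with a yellow dot on top; round yellow body 33 mm in diameter, 33 mm high; shoulder; above it, from 41 to 83 mm, a straight cap 20 mm in diameter, to grip. About 65 g. Origin: centre of its underside, z up. Tray floor: 4 mm above the counter. Tray walls: up to 26 mm. The tray's five compartments are 56 mm apart in a straight row.
- polish_green: Bottle of green nail polish, upright in the teal tray: black cap with a green dot on top; round green body 33 mm in diameter, 33 mm high; shoulder; above it, from 41 to 83 mm, a straight cap 20 mm in diameter, to grip. About 65 g. Origin: centre of its underside, z up. Tray floor: 4 mm above the counter. Tray walls: up to 26 mm. The tray's five compartments are 56 mm apart in a straight row.
- holder_red: Fixed black holder with a red swatch (38 x 44 mm, on an apron on its -x side). Well 46 mm square, open above, floor 4 mm above the holder's underside, walls 14 mm. Origin: well centre, on the underside (8 mm above the counter); x across the row, y along it, z up. Five holders 56 mm apart on the display; the rail behind them reaches 34 mm above the counter.
- holder_blue: Fixed black holder with a blue swatch (38 x 44 mm, on an apron on its -x side). Well 46 mm square, open above, floor 4 mm above the holder's underside, walls 14 mm. Origin: well centre, on the underside (8 mm above the counter); x across the row, y along it, z up. Five holders 56 mm apart on the display; the rail behind them reaches 34 mm above the counter.
- holder_yellow: Fixed black holder with a yellow swatch (38 x 44 mm, on an apron on its -x side). Well 46 mm square, open above, floor 4 mm above the holder's underside, walls 14 mm. Origin: well centre, on the underside (8 mm above the counter); x across the row, y along it, z up. Five holders 56 mm apart on the display; the rail behind them reaches 34 mm above the counter.
- holder_green: Fixed black holder with a green swatch (38 x 44 mm, on an apron on its -x side). Well 46 mm square, open above, floor 4 mm above the holder's underside, walls 14 mm. Origin: well centre, on the underside (8 mm above the counter); x across the row, y along it, z up. Five holders 56 mm apart on the display; the rail behind them reaches 34 mm above the counter.
- top_coat: Bottle of clear top coat, pale body, plain white cap; it stays in the tray. Shape and origin as the polishes. The teal tray (290 x 62 mm, fixed) holds it and the four polishes in one row, in any order; the row runs roughly along world y, turned up to 0.3 rad; the tray is left or right on the counter, the display on the other side.
- polish_white: Bottle of white polish, white body, black cap with a white dot, already standing in the display's fifth holder, the one with the white swatch; it stays there. Shape and origin as the other polishes.

How it is judged:
By the outcome, as a careful person would: the job done as asked, in the order asked, and still so for the second after the job is handed in, with the robot touching nothing.
It also fails if it takes over 112 s, if anything falls off the work surface, if the arm or the gripper's body presses on something with over 40 N, if the wrist force passes 120 N, or if a joint passes its speed limit or range.

## Working session

There is one attempt and no reset: what is moved stays moved. The work goes in short steps, Python scripts to look and compute and a tool call to move; the robot and the scene stay as the last step left them, time stands still between calls to the robot, and variables do not carry over. Pictures are saved under pics/ and viewed, at most 14 in all, crops included, and the job is handed in when it is done.

Besides the shell and the picture viewer there is one more tool, called after "Emit:" as a command line: name --argument value ..., lists and objects as JSON in quotes. jog_arm: Moves the arm, as the interface text tells. Its arguments: {"type":"object","properties":{"series":{"type":"array"}},"required":["series"]}

```bash
mkdir -p pics; ls
python3 - <<'E'
from bench import ctrl
import cv2,pickle
o=ctrl.get_obs();print({k:o[k] for k in('time_s','eef_pos','eef_rot','opening')})
for n in('top','scene'):
    c=ctrl.camera(n);cv2.imwrite(f'pics/{n}0.png',c['frame']);pickle.dump(c,open(f'{n}0.pkl','wb'));print(n,c['xyz'],c['rotation'],c['fx'])
E
```

```text
pics
{'time_s': 0.0, 'eef_pos': array([ 0.15987469, -0.55173375,  0.23034475]), 'eef_rot': array([-9.09195849e-04,  9.90090211e-01,  1.40429852e-01,  6.83257025e-05]), 'opening': 0.9965936107555767}
top [0.4410693  0.01724386 0.85926429] [-0.00863463  0.71512982 -0.6977653   0.04047685] 387.0970066196073
scene [ 1.24928391 -0.39948331  0.60214933] [-0.41393806  0.75593857  0.44356744 -0.24588633] 437.5256587385554
```

View pics/top0.png

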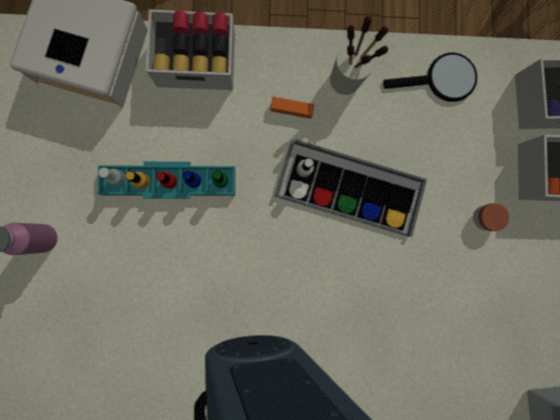

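View pics/scene0.png

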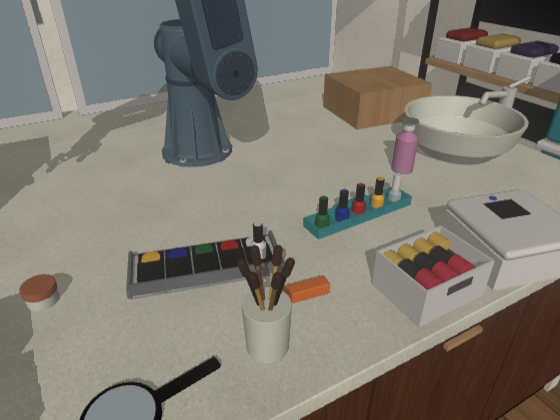

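The top view shows the teal tray at left (cols 97–235, row 180), left to right clear, yellow, red, blue, green. The display is at right, with swatches from (299,188) to (396,217): white, red, green, blue, yellow.

```bash
cat > h.py <<'E'
import numpy as np,cv2
from scipy.spatial.transform import Rotation as R
def cloud(c):
    z=c['z_map'];v,u=np.mgrid[:z.shape[0],:z.shape[1]]
    p=np.stack([(u-c['cx'])/c['fx']*z,(v-c['cy'])/c['fy']*z,z],-1)
    q=c['rotation'];q=np.array(q)
    M=R.from_quat(q,scalar_first=True).as_matrix() if q.shape==(4,) else q
    return p@M.T+c['xyz']
E
python3 - <<'E'
import pickle,numpy as np,cv2
from h import *
for n in('top','scene'):
    c=pickle.load(open(n+'0.pkl','rb'));P=cloud(c);hsv=cv2.cvtColor(c['frame'],cv2.COLOR_BGR2HSV)
    ok=(c['z_map']>0)
    x,y,z=P[...,0],P[...,1],P[...,2]
    print(n,'table z',np.median(z[ok&(abs(z)<.02)]))
    reg=ok&(x>.35)&(x<.75)&(y>-.35)&(y<.4)
    m=(reg&(z>.075)&(z<.105)&(x<.62)).astype(np.uint8)
    k,l,s,ct=cv2.connectedComponentsWithStats(m)
    for i in range(1,k):
        if s[i,4]>8:
            a=P[l==i];print('cap',ct[i].round(),s[i,4],a.mean(0).round(4),((a.min(0)+a.max(0))/2).round(4),np.ptp(a,axis=0).round(3))
    # swatches & colours low z
    for nm,(lo,hi) in dict(red=(170,186),green=(45,85),blue=(105,130),yel=(15,32),teal=(86,100)).items():
        H=hsv[...,0].astype(int);H=np.where(H<10,H+180,H) if nm=='red' else H
        m=(reg&(H>=lo)&(H<=hi)&(hsv[...,1]>120)&(hsv[...,2]>40)&(x<.62)).astype(np.uint8)
        k,l,s,ct=cv2.connectedComponentsWithStats(m)
        for i in range(1,k):
            if s[i,4]>25:
                a=P[l==i];print(nm,ct[i].round(),s[i,4],a.mean(0).round(4),a.max(0).round(3))
c=pickle.load(open('top0.pkl','rb'))
a=cv2.resize(c['frame'][130:250,90:240],None,fx=4,fy=4);b=cv2.resize(c['frame'][130:250,265:435],None,fx=4,fy=4)
cv2.imwrite('pics/b.png',b)
E
```

```text
top table z 0.0008370866980874636
cap [308. 163.] 93 [ 0.5858 -0.079   0.0937] [ 0.5869 -0.0795  0.0875] [0.019 0.019 0.022]
cap [105. 172.] 100 [0.556  0.3237 0.0863] [0.556  0.3251 0.0828] [0.019 0.019 0.015]
cap [131. 176.] 95 [0.5511 0.2719 0.0867] [0.5513 0.2725 0.0829] [0.018 0.018 0.015]
cap [161. 176.] 93 [0.5519 0.2128 0.0865] [0.5526 0.2137 0.0837] [0.02  0.02  0.016]
cap [188. 175.] 85 [0.5552 0.1611 0.0867] [0.5561 0.1615 0.0842] [0.019 0.018 0.014]
cap [217. 175.] 86 [0.5573 0.1023 0.0868] [0.5581 0.103  0.0835] [0.019 0.019 0.014]
red [167. 179.] 198 [0.5503 0.2091 0.0554] [0.568 0.243 0.092]
red [322. 196.] 291 [ 0.528  -0.1208  0.0175] [ 0.548 -0.101  0.022]
green [219. 176.] 129 [0.5584 0.1005 0.0607] [0.579 0.123 0.091]
green [346. 204.] 257 [ 0.5131 -0.1749  0.0177] [ 0.532 -0.156  0.022]
blue [192. 178.] 177 [0.5534 0.158  0.0566] [0.572 0.175 0.091]
blue [371. 211.] 275 [ 0.4985 -0.2289  0.0176] [ 0.518 -0.21   0.022]
yel [138. 179.] 230 [0.5499 0.2681 0.0531] [0.566 0.286 0.091]
yel [395. 218.] 303 [ 0.4841 -0.2829  0.0174] [ 0.506 -0.262  0.022]
teal [170. 181.
[... 552 characters left out ...]
9 ] [ 0.5886 -0.0799  0.0868] [0.021 0.019 0.023]
red [358. 207.] 149 [0.5604 0.2069 0.0318] [0.569 0.225 0.046]
red [229. 245.] 154 [ 0.5292 -0.1221  0.0185] [ 0.554 -0.102  0.025]
blue [342. 213.] 161 [0.5644 0.1552 0.0311] [0.582 0.173 0.046]
blue [177. 252.] 140 [ 0.4989 -0.2296  0.0181] [ 0.519 -0.212  0.023]
yel [377. 200.] 153 [0.5593 0.2663 0.0317] [0.58  0.284 0.047]
yel [150. 257.] 174 [ 0.4858 -0.2841  0.0185] [ 0.511 -0.263  0.026]
teal [367. 199.] 31 [0.5258 0.2621 0.0189] [0.553 0.273 0.027]
teal [362. 218.] 723 [0.5841 0.2046 0.0154] [0.596 0.365 0.03 ]
teal [331. 212.] 53 [0.5299 0.1506 0.0161] [0.558 0.162 0.027]
teal [311. 218.] 41 [0.5302 0.0923 0.0178] [0.553 0.103 0.029]
```

View pics/b.png

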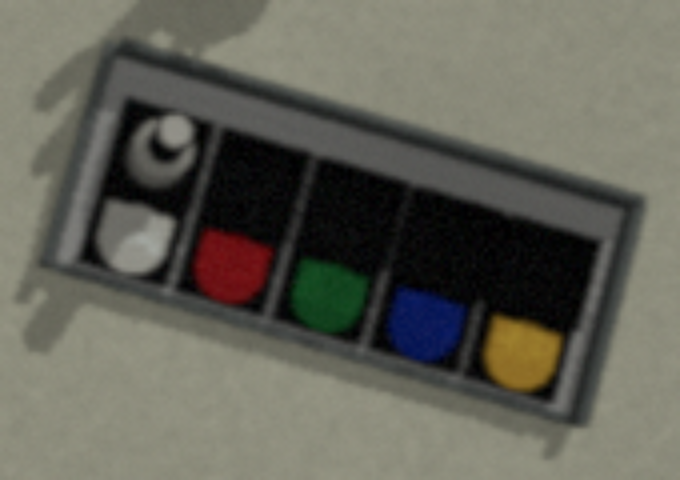

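The close-up confirms the swatch order white, red, green, blue, yellow with empty wells beyond each. A constant tool yaw of π/2 (tool x = world y, tool y = world x) clears everything at both ends. I'll check the brush cup clearance and plan the first approach.

```bash
cat >> h.py <<'E'
def state():
    from bench import ctrl
    o=ctrl.get_obs();T=R.from_quat(o['eef_rot'],scalar_first=True)
    X=T.apply([1,0,0]);print('t',o['time_s'],'p',o['eef_pos'].round(4),'yaw',np.arctan2(X[1],X[0]).round(3),'z',T.apply([0,0,1]).round(3),'F',np.round(o['wrist_force'],1),'open',round(o['opening'],3),'q',np.round(o['q'],2));return o
E
python3 - <<'E'
import pickle
from h import *
for n in('top','scene'):
    c=pickle.load(open(n+'0.pkl','rb'));P=cloud(c).reshape(-1,3)
    m=(P[:,2]>.1)&(P[:,0]>.45)&(P[:,0]<.9)&(abs(P[:,1])<.4)&(P[:,2]<.4);a=P[m];print(n,a.min(0),a.max(0))
    b=a[a[:,1]<.1];print(b.min(0),b.max(0))
o=state()
yaw=.2818;p=o['eef_pos'][:2].copy();tgt=np.array([.553,.213]);d=(tgt-p)/20
print('rows (yaw first 10 rows by -0.129)')
for i in range(20):
    X=np.array([np.cos(yaw),np.sin(yaw)]);Y=np.array([np.sin(yaw),-np.cos(yaw)])
    print(np.round([d@X*1000,d@Y*1000],1))
    if i<10:yaw+=.1289
E
```

```text
top [ 0.72513504 -0.20976985  0.10000121] [0.89992246 0.3999902  0.19533888]
[ 0.75709478 -0.20976985  0.10000121] [0.86463719 0.09951573 0.19533888]
scene [ 0.7569812  -0.21021434  0.10000295] [0.88350833 0.39989562 0.19495373]
[ 0.76033374 -0.21021434  0.10000295] [ 0.84319318 -0.13239942  0.19495373]
t 0.1 p [ 0.1599 -0.5518  0.2305] yaw 0.282 z [-0.     0.002 -1.   ] F [ 0.   0.4 -0.6] open 1.001 q [-1.5   0.18  1.61  0.    1.35 -0.21]
rows (yaw first 10 rows by -0.129)
[ 29.5 -31.3]
[ 33.3 -27.2]
[ 36.5 -22.7]
[ 39.1 -17.8]
[ 41.1 -12.6]
[42.4 -7.3]
[43.  -1.8]
[42.8  3.8]
[42.   9.3]
[40.5 14.6]
[38.2 19.7]
[38.2 19.7]
[38.2 19.7]
[38.2 19.7]
[38.2 19.7]
[38.2 19.7]
[38.2 19.7]
[38.2 19.7]
[38.2 19.7]
[38.2 19.7]
```

Emit:
jog_arm --series '[[[29.5,-31.3,0,0,0,-0.129,85],[33.3,-27.2,0,0,0,-0.129,85],[36.5,-22.7,0,0,0,-0.129,85],[39.1,-17.8,0,0,0,-0.129,85],[41.1,-12.6,0,0,0,-0.129,85],[42.4,-7.3,0,0,0,-0.129,85],[43,-1.8,0,0,0,-0.129,85],[42.8,3.8,0,0,0,-0.129,85],[42,9.3,0,0,0,-0.129,85],[40.5,14.6,0,0,0,-0.128,85]]]'

```text
time_s: 1.1
eef_pos: [0.3566, -0.168, 0.2312]
eef_rot: [0.0, 0.705, 0.709, 0.0]
wrist_force: [1.0, -0.1, 0.3]
opening: 0.996
grasp_force: 0.0
```

Emit:
jog_arm --series '[[[38,19.7,0,0,0,0,85],[38,19.7,0,0,0,0,85],[38,19.7,0,0,0,0,85],[38,19.7,0,0,0,0,85],[38,19.7,0,0,0,0,85],[38,19.7,0,0,0,0,85],[38,19.7,0,0,0,0,85],[38,19.7,0,0,0,0,85],[30,15,0,0,0,0,85],[0,0,0,0,0,0,85]]]'

```text
time_s: 2.1
eef_pos: [0.5296, 0.1675, 0.2306]
eef_rot: [-0.001, 0.706, 0.708, 0.0]
wrist_force: [-0.2, -1.0, 0.3]
opening: 0.993
grasp_force: 0.0
```

```bash
python3 -c "
from h import *
state()"
```

```text
t 2.1 p [0.5296 0.1675 0.2306] yaw 1.575 z [-0.     0.001 -1.   ] F [-0.2 -1.   0.3] open 0.993 q [0.09 0.14 1.66 0.   1.35 0.09]
```

Emit:
jog_arm --series '[[[23,12,10,0,0,0,85],[22.8,11.6,15,0,0,0,85],[0,0,20,0,0,0,85],[0,0,20,0,0,0,85],[0,0,20,0,0,0,85],[0,0,15,0,0,0,85],[0,0,10,0,0,0,85],[0,0,0,0,0,0,85],[0,0,0,0,0,0,85],[0,0,0,0,0,0,85]]]'

```text
time_s: 3.1
eef_pos: [0.5534, 0.2101, 0.1225]
eef_rot: [0.001, 0.707, 0.707, 0.001]
wrist_force: [0.7, -1.4, 0.6]
opening: 0.991
grasp_force: 0.0
```

```bash
python3 -c "
from h import *
state()"
```

```text
t 3.1 p [0.5534 0.2101 0.1225] yaw 1.571 z [ 0.002  0.    -1.   ] F [ 0.7 -1.4  0.6] open 0.991 q [ 0.16  0.33  1.65 -0.    1.15  0.16]
```

Emit:
jog_arm --series '[[[3,0,10,0,0,0,85],[0,0,20,0,0,0,85],[0,0,20,0,0,0,85],[0,0,15,0,0,0,85],[0,0,6,0,0,0,85],[0,0,0,0,0,0,85],[0,0,0,0,0,0,15],[0,0,0,0,0,0,15],[0,0,0,0,0,0,15],[0,0,0,0,0,0,15]]]'

```text
time_s: 4.1
eef_pos: [0.553, 0.2131, 0.0509]
eef_rot: [0.0, 0.707, 0.707, 0.0]
wrist_force: [0.5, -0.4, -0.2]
opening: 0.329
grasp_force: 0.0
```

Emit:
jog_arm --series '[[[0,0,0,0,0,0,15],[0,0,0,0,0,0,15],[0,0,0,0,0,0,15],[0,0,0,0,0,0,15],[0,0,0,0,0,0,15],[0,0,0,0,0,0,15],[0,0,0,0,0,0,15],[0,0,0,0,0,0,15],[0,0,0,0,0,0,15],[0,0,0,0,0,0,15]]]'

```text
time_s: 5.1
eef_pos: [0.553, 0.2131, 0.0509]
eef_rot: [0.0, 0.707, 0.707, 0.0]
wrist_force: [-0.7, -0.0, 5.0]
opening: 0.216
grasp_force: 58.8
```

Emit:
jog_arm --series '[[[0,0,-6,0,0,0,15],[0,0,-15,0,0,0,15],[0,0,-20,0,0,0,15],[0,0,-20,0,0,0,15],[0,0,-20,0,0,0,15],[0,0,-15,0,0,0,15],[0,0,-12,0,0,0,15],[0,0,-6,0,0,0,15],[0,0,0,0,0,0,15],[0,0,0,0,0,0,15]]]'

```text
time_s: 6.1
eef_pos: [0.5521, 0.2129, 0.1636]
eef_rot: [-0.0, 0.707, 0.707, -0.0]
wrist_force: [-1.0, -0.5, -2.0]
opening: 0.213
grasp_force: 58.5
```

Emit:
jog_arm --series '[[[-8,0,0,0,0,0,15],[-16,1,0,0,0,0,15],[-24,2,0,0,0,0,15],[-30,2,0,0,0,0,15],[-30,2,0,0,0,0,15],[-30,2,0,0,0,0,15],[-30,2,0,0,0,0,15],[-30,2,0,0,0,0,15],[-30,2,0,0,0,0,15],[-30,2,0,0,0,0,15]]]'

```text
time_s: 7.1
eef_pos: [0.5688, -0.0475, 0.1638]
eef_rot: [-0.0, 0.707, 0.707, -0.0]
wrist_force: [0.8, 0.3, -0.2]
opening: 0.216
grasp_force: 58.5
```

Emit:
jog_arm --series '[[[-30,2,0,0,0,0,15],[-24,0,0,0,0,0,15],[-18,0,0,0,0,0,15],[-12,0,0,0,0,0,15],[-4,0,0,0,0,0,15],[0,0,0,0,0,0,15],[0,0,0,0,0,0,15],[0,0,0,0,0,0,15],[0,0,0,0,0,0,15],[0,0,0,0,0,0,15]]]'

```text
time_s: 8.1
eef_pos: [0.5717, -0.1324, 0.1644]
eef_rot: [0.0, 0.707, 0.707, 0.0]
wrist_force: [0.0, 0.1, -0.7]
opening: 0.214
grasp_force: 58.5
```

Run:
```python
from h import *
from bench import ctrl
o=state();c=ctrl.camera('scene');f=c['frame'];cv2.imwrite('pics/s1.png',f)
```

```text
t 8.1 p [ 0.5717 -0.1324  0.1644] yaw 1.572 z [ 0.  0. -1.] F [ 0.   0.1 -0.7] open 0.214 q [-0.43  0.27  1.64  0.    1.23 -0.43]
```

View pics/s1.png

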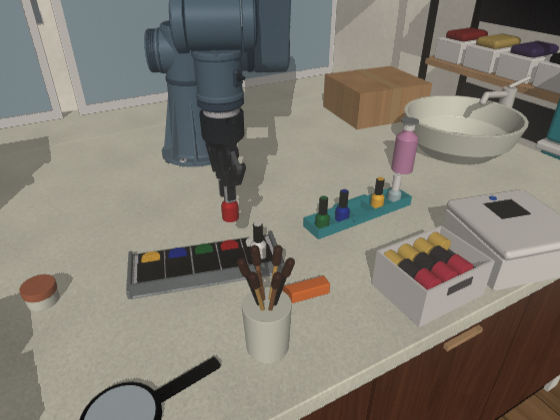

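The red bottle hangs upright at (230,211) over the display. Lowering it.

Emit:
jog_arm --series '[[[0,0,8,0,0,0,15],[0,0,16,0,0,0,15],[0,0,20,0,0,0,15],[0,0,20,0,0,0,15],[0,0,14,0,0,0,15],[0,0,9,0,0,0,15],[0,0,6,0,0,0,15],[0,0,5,0,0,0,15],[0,0,4,0,0,0,15],[0,0,2.5,0,0,0,15]]]'

```text
time_s: 9.15
eef_pos: [0.5719, -0.1331, 0.06]
eef_rot: [0.0, 0.707, 0.707, 0.0]
wrist_force: [0.8, 0.5, -1.3]
opening: 0.221
grasp_force: 58.5
```

Run:
```python
from h import *
o=state()
```

```text
t 9.15 p [ 0.5719 -0.1331  0.06  ] yaw 1.571 z [ 0.001 -0.    -1.   ] F [ 0.8  0.5 -1.3] open 0.221 q [-0.43  0.41  1.69  0.    1.04 -0.43]
```

Emit:
jog_arm --series '[[[0,0,1,0,0,0,15],[0,0,0,0,0,0,15],[0,0,0,0,0,0,85],[0,0,0,0,0,0,85],[0,0,0,0,0,0,85],[0,0,0,0,0,0,85],[0,0,0,0,0,0,85],[0,0,0,0,0,0,85],[0,0,0,0,0,0,85],[0,0,0,0,0,0,85]]]'

```text
time_s: 10.15
eef_pos: [0.5716, -0.133, 0.0588]
eef_rot: [-0.0, 0.707, 0.707, 0.0]
wrist_force: [0.4, 0.9, 0.7]
opening: 0.999
grasp_force: 0.0
```

Emit:
jog_arm --series '[[[0,0,-8,0,0,0,85],[0,0,-20,0,0,0,85],[0,0,-25,0,0,0,85],[0,0,-25,0,0,0,85],[0,0,-20,0,0,0,85],[10,0,-6,0,0,0,85],[20,0,0,0,0,0,85],[30,-1,0,0,0,0,85],[30,-2,0,0,0,0,85],[30,-2,0,0,0,0,85]]]'

```text
time_s: 11.15
eef_pos: [0.5658, -0.0112, 0.1621]
eef_rot: [-0.001, 0.707, 0.707, -0.0]
wrist_force: [0.1, -0.4, -0.5]
opening: 0.993
grasp_force: 0.0
```

Emit:
jog_arm --series '[[[30,-2,0,0,0,0,85],[30,-2,0,0,0,0,85],[25,-2,0,0,0,0,85],[18,-2,0,0,0,0,85],[10,0,0,0,0,0,85],[2,0,0,0,0,0,85],[0,0,0,0,0,0,85],[0,0,0,0,0,0,85],[0,0,0,0,0,0,85],[0,0,0,0,0,0,85]]]'

```text
time_s: 12.15
eef_pos: [0.5587, 0.1013, 0.1628]
eef_rot: [0.0, 0.707, 0.707, 0.0]
wrist_force: [-0.6, -1.0, 0.2]
opening: 0.995
grasp_force: 0.0
```

```bash
cat >> h.py <<'E'
def caps(n):
    from bench import ctrl
    c=ctrl.camera(n);P=cloud(c);z=P[...,2];x=P[...,0];y=P[...,1]
    m=((c['z_map']>0)&(x>.45)&(x<.62)&(y>-.35)&(y<.35)&(z>.075)&(z<.105)).astype(np.uint8)
    k,l,s,ct=cv2.connectedComponentsWithStats(m)
    for i in range(1,k):
        if s[i,4]>20: a=P[l==i];print(n,ct[i].round(),s[i,4],((a.min(0)+a.max(0))/2).round(4),'ztop',np.percentile(a[:,2],90).round(4),np.ptp(a,axis=0).round(3))
    return c
E
python3 - <<'E'
from h import *
o=state();c=caps('scene');cv2.imwrite('pics/s2.png',cv2.resize(c['frame'][160:320,110:430],None,fx=2.4,fy=2.4));caps('top')
E
```

```text
t 12.15 p [0.5587 0.1013 0.1628] yaw 1.57 z [ 0. -0. -1.] F [-0.6 -1.   0.2] open 0.995 q [-0.03  0.24  1.69 -0.    1.22 -0.03]
scene [397. 176.] 58 [0.5569 0.3255 0.083 ] ztop 0.0888 [0.018 0.022 0.015]
scene [380. 181.] 63 [0.5519 0.2726 0.0829] ztop 0.089 [0.02  0.019 0.016]
scene [344. 193.] 65 [0.5562 0.1612 0.0833] ztop 0.0895 [0.019 0.02  0.016]
scene [323. 200.] 71 [0.5588 0.1031 0.0825] ztop 0.0888 [0.018 0.019 0.015]
scene [257. 227.] 122 [ 0.5889 -0.0801  0.0868] ztop 0.0967 [0.019 0.019 0.023]
scene [231. 231.] 118 [ 0.572  -0.1324  0.0869] ztop 0.0972 [0.02  0.02  0.024]
top [308. 163.] 94 [ 0.587  -0.0794  0.0876] ztop 0.0972 [0.019 0.019 0.025]
top [334. 172.] 95 [ 0.5707 -0.1317  0.0874] ztop 0.0973 [0.018 0.019 0.024]
top [187. 176.] 71 [0.5549 0.1614 0.0846] ztop 0.0899 [0.017 0.018 0.013]
```

View pics/s2.png

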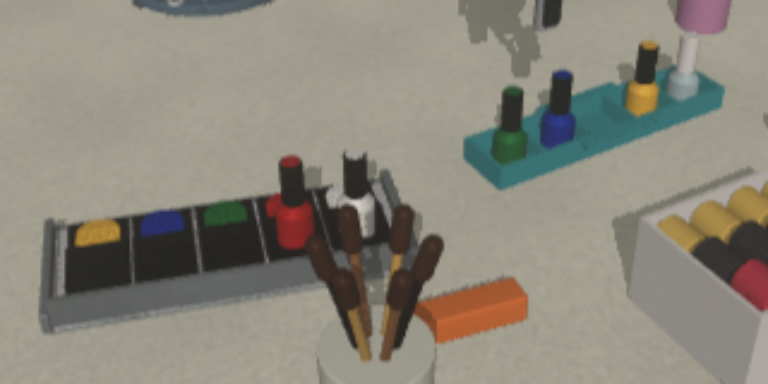

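The red bottle stands in the red well at crop (291,200), at the same height as the white one (top 0.097). Now green.

Emit:
jog_arm --series '[[[1.3,0,10,0,0,0,85],[0,0,25,0,0,0,85],[0,0,30,0,0,0,85],[0,0,25,0,0,0,85],[0,0,15,0,0,0,85],[0,0,7,0,0,0,85],[0,0,0,0,0,0,85],[0,0,0,0,0,0,85],[0,0,0,0,0,0,15],[0,0,0,0,0,0,15]]]'

```text
time_s: 13.25
eef_pos: [0.5595, 0.1033, 0.0519]
eef_rot: [0.001, 0.707, 0.707, 0.001]
wrist_force: [0.3, -0.2, -0.4]
opening: 0.683
grasp_force: 0.0
```

Emit:
jog_arm --series '[[[0,0,0,0,0,0,15],[0,0,0,0,0,0,15],[0,0,0,0,0,0,15],[0,0,0,0,0,0,15],[0,0,0,0,0,0,15],[0,0,0,0,0,0,15],[0,0,0,0,0,0,15],[0,0,0,0,0,0,15],[0,0,0,0,0,0,15],[0,0,0,0,0,0,15]]]'

```text
time_s: 14.25
eef_pos: [0.5588, 0.1033, 0.0511]
eef_rot: [0.0, 0.707, 0.707, 0.0]
wrist_force: [0.0, 0.0, 5.3]
opening: 0.216
grasp_force: 58.8
```

Emit:
jog_arm --series '[[[0,0,-6,0,0,0,15],[0,0,-15,0,0,0,15],[0,0,-20,0,0,0,15],[0,0,-20,0,0,0,15],[0,0,-20,0,0,0,15],[0,0,-18,0,0,0,15],[0,0,-14,0,0,0,15],[0,0,-6,0,0,0,15],[0,0,0,0,0,0,15],[0,0,0,0,0,0,15]]]'

```text
time_s: 15.25
eef_pos: [0.558, 0.1033, 0.1691]
eef_rot: [-0.0, 0.707, 0.707, -0.0]
wrist_force: [-0.6, 0.4, -0.9]
opening: 0.217
grasp_force: 58.6
```

Emit:
jog_arm --series '[[[-8,0,0,0,0,0,15],[-16,0,0,0,0,0,15],[-24,0,0,0,0,0,15],[-30,-1,0,0,0,0,15],[-30,-1,0,0,0,0,15],[-30,0,0,0,0,0,15],[-30,0,0,0,0,0,15],[-30,0,0,0,0,0,15],[-30,0,0,0,0,0,15],[-24,0,0,0,0,0,15]]]'

```text
time_s: 16.25
eef_pos: [0.5556, -0.1517, 0.1692]
eef_rot: [-0.0, 0.708, 0.707, -0.0]
wrist_force: [1.1, -1.2, -1.1]
opening: 0.219
grasp_force: 58.5
```

Emit:
jog_arm --series '[[[-18,0,0,0,0,0,15],[-12,0,0,0,0,0,15],[-6,0,0,0,0,0,15],[-2,0,0,0,0,0,15],[0,0,0,0,0,0,15],[0,0,0,0,0,0,15],[0,0,0,0,0,0,15],[0,0,0,0,0,0,15],[0,0,0,0,0,0,15],[0,0,0,0,0,0,15]]]'

```text
time_s: 17.25
eef_pos: [0.5566, -0.1865, 0.1698]
eef_rot: [0.0, 0.707, 0.707, 0.0]
wrist_force: [-0.5, -0.2, -0.3]
opening: 0.221
grasp_force: 58.5
```

Emit:
jog_arm --series '[[[0,0,8,0,0,0,15],[0,0,18,0,0,0,15],[0,0,22,0,0,0,15],[0,0,20,0,0,0,15],[0,0,14,0,0,0,15],[0,0,9,0,0,0,15],[0,0,7,0,0,0,15],[0,0,6,0,0,0,15],[0,0,4,0,0,0,15],[0,0,2,0,0,0,15]]]'

```text
time_s: 18.25
eef_pos: [0.5567, -0.1868, 0.0598]
eef_rot: [0.0, 0.707, 0.707, 0.0]
wrist_force: [0.1, 0.1, -1.5]
opening: 0.217
grasp_force: 58.5
```

Emit:
jog_arm --series '[[[0,0,0.5,0,0,0,15],[0,0,0,0,0,0,15],[0,0,0,0,0,0,85],[0,0,0,0,0,0,85],[0,0,0,0,0,0,85],[0,0,0,0,0,0,85],[0,0,0,0,0,0,85],[0,0,0,0,0,0,85],[0,0,0,0,0,0,85],[0,0,0,0,0,0,85]]]'

```text
time_s: 19.25
eef_pos: [0.5566, -0.1867, 0.0593]
eef_rot: [-0.0, 0.707, 0.707, 0.0]
wrist_force: [-0.9, 0.2, 0.4]
opening: 0.993
grasp_force: 0.0
```

Emit:
jog_arm --series '[[[0,0,-8,0,0,0,85],[0,0,-20,0,0,0,85],[0,0,-25,0,0,0,85],[0,0,-25,0,0,0,85],[0,0,-20,0,0,0,85],[10,0,-6,0,0,0,85],[20,0,0,0,0,0,85],[30,0,0,0,0,0,85],[32,0,0,0,0,0,85],[32,0,0,0,0,0,85]]]'

```text
time_s: 20.25
eef_pos: [0.5558, -0.0609, 0.1626]
eef_rot: [-0.001, 0.707, 0.707, -0.0]
wrist_force: [-0.5, -0.4, -0.4]
opening: 0.994
grasp_force: 0.0
```

Emit:
jog_arm --series '[[[32,0,0,0,0,0,85],[32,0,0,0,0,0,85],[32,0,0,0,0,0,85],[32,0,0,0,0,0,85],[32,0,0,0,0,0,85],[26,0,0,0,0,0,85],[20,0,0,0,0,0,85],[12,0,0,0,0,0,85],[6,0,0,0,0,0,85],[0,0,0,0,0,0,85]]]'

```text
time_s: 21.25
eef_pos: [0.5563, 0.1617, 0.163]
eef_rot: [-0.0, 0.707, 0.707, -0.0]
wrist_force: [-0.8, 0.9, 0.0]
opening: 0.997
grasp_force: 0.0
```

Run:
```python
from h import *
o=state();c=caps('scene');caps('top')
```

```text
t 21.25 p [0.5563 0.1617 0.163 ] yaw 1.572 z [-0. -0. -1.] F [-0.8  0.9  0. ] open 0.997 q [ 0.08  0.26  1.66 -0.    1.23  0.08]
scene [397. 176.] 59 [0.5564 0.3254 0.0824] ztop 0.0885 [0.018 0.019 0.013]
scene [380. 180.] 59 [0.5542 0.2722 0.083 ] ztop 0.0893 [0.019 0.018 0.015]
scene [344. 193.] 67 [0.5574 0.1611 0.0829] ztop 0.0891 [0.017 0.021 0.015]
scene [257. 228.] 122 [ 0.5886 -0.0798  0.0868] ztop 0.0969 [0.019 0.019 0.023]
scene [231. 231.] 120 [ 0.5729 -0.1319  0.0868] ztop 0.0971 [0.018 0.02  0.023]
scene [203. 235.] 124 [ 0.5582 -0.1867  0.0867] ztop 0.0968 [0.02  0.019 0.023]
top [308. 163.] 94 [ 0.5868 -0.0796  0.0872] ztop 0.0975 [0.019 0.018 0.023]
top [334. 172.] 95 [ 0.5706 -0.132   0.0872] ztop 0.0975 [0.018 0.019 0.024]
top [105. 172.] 102 [0.5563 0.3251 0.0829] ztop 0.0891 [0.019 0.02  0.015]
top [131. 176.] 94 [0.5512 0.2727 0.0833] ztop 0.0898 [0.019 0.018 0.016]
top [188. 175.] 81 [0.5563 0.1605 0.0835] ztop 0.0895 [0.019 0.015 0.015]
top [360. 180.] 96 [ 0.5558 -0.1865  0.0883] ztop 0.0979 [0.018 0.019 0.023]
```

Green is seated. Now blue.

Emit:
jog_arm --series '[[[0,0,10,0,0,0,85],[0,0,25,0,0,0,85],[0,0,30,0,0,0,85],[0,0,25,0,0,0,85],[0,0,15,0,0,0,85],[0,0,7,0,0,0,85],[0,0,0,0,0,0,85],[0,0,0,0,0,0,85],[0,0,0,0,0,0,15],[0,0,0,0,0,0,15]]]'

```text
time_s: 22.35
eef_pos: [0.5574, 0.1614, 0.0525]
eef_rot: [0.001, 0.707, 0.707, 0.001]
wrist_force: [-0.1, 1.5, -0.4]
opening: 0.683
grasp_force: 0.0
```

Emit:
jog_arm --series '[[[0,0,0,0,0,0,15],[0,0,0,0,0,0,15],[0,0,0,0,0,0,15],[0,0,0,0,0,0,15],[0,0,0,0,0,0,15],[0,0,0,0,0,0,15],[0,0,0,0,0,0,15],[0,0,0,0,0,0,15],[0,0,0,0,0,0,15],[0,0,0,0,0,0,15]]]'

```text
time_s: 23.35
eef_pos: [0.5569, 0.1614, 0.0516]
eef_rot: [0.0, 0.707, 0.707, 0.0]
wrist_force: [-0.6, 0.1, 5.9]
opening: 0.217
grasp_force: 58.8
```

Emit:
jog_arm --series '[[[0,0,-6,0,0,0,15],[0,0,-15,0,0,0,15],[0,0,-20,0,0,0,15],[0,0,-20,0,0,0,15],[0,0,-20,0,0,0,15],[0,0,-18,0,0,0,15],[0,0,-14,0,0,0,15],[0,0,-6,0,0,0,15],[0,0,0,0,0,0,15],[0,0,0,0,0,0,15]]]'

```text
time_s: 24.35
eef_pos: [0.556, 0.1613, 0.1696]
eef_rot: [-0.0, 0.707, 0.707, -0.0]
wrist_force: [-0.2, -0.2, -0.7]
opening: 0.218
grasp_force: 58.5
```

Emit:
jog_arm --series '[[[-8,0,0,0,0,0,15],[-18,-1,0,0,0,0,15],[-26,-1,0,0,0,0,15],[-32,-1,0,0,0,0,15],[-32,-1,0,0,0,0,15],[-32,-1,0,0,0,0,15],[-32,-1,0,0,0,0,15],[-32,-1,0,0,0,0,15],[-32,-1,0,0,0,0,15],[-32,-1,0,0,0,0,15]]]'

```text
time_s: 25.35
eef_pos: [0.5466, -0.1163, 0.1693]
eef_rot: [-0.001, 0.707, 0.707, -0.0]
wrist_force: [-0.5, -0.2, 0.3]
opening: 0.215
grasp_force: 58.5
```

Emit:
jog_arm --series '[[[-32,-1,0,0,0,0,15],[-30,-1,0,0,0,0,15],[-26,-1,0,0,0,0,15],[-20,-1,0,0,0,0,15],[-12,0,0,0,0,0,15],[-6,0,0,0,0,0,15],[0,0,0,0,0,0,15],[0,0,0,0,0,0,15],[0,0,0,0,0,0,15],[0,0,0,0,0,0,15]]]'

```text
time_s: 26.35
eef_pos: [0.5437, -0.2398, 0.1703]
eef_rot: [-0.0, 0.707, 0.708, 0.0]
wrist_force: [-0.6, 0.3, -1.9]
opening: 0.217
grasp_force: 58.5
```

Emit:
jog_arm --series '[[[-1,-1,8,0,0,0,15],[0,0,18,0,0,0,15],[0,0,22,0,0,0,15],[0,0,20,0,0,0,15],[0,0,14,0,0,0,15],[0,0,9,0,0,0,15],[0,0,7,0,0,0,15],[0,0,6,0,0,0,15],[0,0,4,0,0,0,15],[0,0,2,0,0,0,15]]]'

```text
time_s: 27.35
eef_pos: [0.5427, -0.2418, 0.0603]
eef_rot: [0.0, 0.707, 0.707, 0.0]
wrist_force: [-0.2, 0.3, 0.0]
opening: 0.218
grasp_force: 58.6
```

Emit:
jog_arm --series '[[[0,0,0.5,0,0,0,15],[0,0,0,0,0,0,15],[0,0,0,0,0,0,85],[0,0,0,0,0,0,85],[0,0,0,0,0,0,85],[0,0,0,0,0,0,85],[0,0,0,0,0,0,85],[0,0,0,0,0,0,85],[0,0,0,0,0,0,85],[0,0,0,0,0,0,85]]]'

```text
time_s: 28.35
eef_pos: [0.5425, -0.2417, 0.0598]
eef_rot: [-0.0, 0.707, 0.707, -0.0]
wrist_force: [-0.0, -0.3, 0.6]
opening: 0.999
grasp_force: 0.0
```

Emit:
jog_arm --series '[[[0,0,-8,0,0,0,85],[0,0,-20,0,0,0,85],[0,0,-25,0,0,0,85],[0,0,-25,0,0,0,85],[0,0,-20,0,0,0,85],[10,0,-6,0,0,0,85],[20,0,0,0,0,0,85],[30,0,0,0,0,0,85],[35,0,0,0,0,0,85],[35,0,0,0,0,0,85]]]'

```text
time_s: 29.35
eef_pos: [0.541, -0.1086, 0.162]
eef_rot: [-0.002, 0.707, 0.707, -0.0]
wrist_force: [-0.2, 0.4, -0.7]
opening: 0.991
grasp_force: 0.0
```

Emit:
jog_arm --series '[[[40,1,0,0,0,0,85],[45,2,0,0,0,0,85],[45,2,0,0,0,0,85],[45,2,0,0,0,0,85],[45,2,0,0,0,0,85],[45,1,0,0,0,0,85],[45,0,0,0,0,0,85],[36,0,0,0,0,0,85],[24,0,0,0,0,0,85],[14,0,0,0,0,0,85]]]'

```text
time_s: 30.35
eef_pos: [0.5499, 0.2753, 0.162]
eef_rot: [-0.001, 0.706, 0.708, -0.001]
wrist_force: [-0.2, -1.1, -0.1]
opening: 0.997
grasp_force: 0.0
```

Emit:
jog_arm --series '[[[0,0,0,0,0,0,85],[0,0,0,0,0,0,85],[0,0,0,0,0,0,85],[0,0,0,0,0,0,85],[0,0,0,0,0,0,85],[0,0,0,0,0,0,85],[0,0,0,0,0,0,85],[0,0,0,0,0,0,85],[0,0,0,0,0,0,85],[0,0,0,0,0,0,85]]]'

```text
time_s: 31.35
eef_pos: [0.5525, 0.2723, 0.1638]
eef_rot: [-0.0, 0.707, 0.707, -0.0]
wrist_force: [-0.9, -0.2, -0.6]
opening: 0.993
grasp_force: 0.0
```

Run:
```python
from h import *
o=state();c=caps('scene');caps('top')
```

```text
t 31.35 p [0.5525 0.2723 0.1638] yaw 1.571 z [-0. -0. -1.] F [-0.9 -0.2 -0.6] open 0.993 q [0.27 0.33 1.56 0.   1.25 0.27]
scene [397. 176.] 61 [0.5569 0.3253 0.0822] ztop 0.0882 [0.018 0.02  0.014]
scene [380. 180.] 60 [0.5524 0.2735 0.0831] ztop 0.0891 [0.02  0.02  0.015]
scene [257. 227.] 119 [ 0.588  -0.0796  0.0866] ztop 0.0966 [0.019 0.02  0.023]
scene [231. 231.] 119 [ 0.5729 -0.1317  0.0865] ztop 0.0966 [0.022 0.02  0.023]
scene [203. 235.] 123 [ 0.5578 -0.1865  0.087 ] ztop 0.0967 [0.02  0.02  0.023]
scene [174. 239.] 130 [ 0.544  -0.2409  0.0865] ztop 0.0964 [0.02  0.02  0.023]
top [308. 163.] 93 [ 0.5869 -0.0795  0.088 ] ztop 0.0976 [0.018 0.018 0.022]
top [334. 172.] 95 [ 0.5706 -0.132   0.0868] ztop 0.0973 [0.018 0.019 0.023]
top [131. 176.] 94 [0.5513 0.2729 0.0837] ztop 0.0899 [0.018 0.018 0.017]
top [360. 180.] 99 [ 0.5558 -0.1866  0.0868] ztop 0.0976 [0.018 0.02  0.023]
top [386. 187.] 102 [ 0.5426 -0.2403  0.0872] ztop 0.0973 [0.02  0.019 0.024]
```

Blue is seated. Now yellow, whose holder is at (0.528, −0.295).

Emit:
jog_arm --series '[[[0.5,0,10,0,0,0,85],[0,0,25,0,0,0,85],[0,0,30,0,0,0,85],[0,0,25,0,0,0,85],[0,0,15,0,0,0,85],[0,0,7.5,0,0,0,85],[0,0,0,0,0,0,85],[0,0,0,0,0,0,85],[0,0,0,0,0,0,15],[0,0,0,0,0,0,15]]]'

```text
time_s: 32.45
eef_pos: [0.5534, 0.2731, 0.0525]
eef_rot: [0.001, 0.707, 0.707, 0.001]
wrist_force: [1.0, -1.0, 1.2]
opening: 0.688
grasp_force: 0.0
```

Emit:
jog_arm --series '[[[0,0,0,0,0,0,15],[0,0,0,0,0,0,15],[0,0,0,0,0,0,15],[0,0,0,0,0,0,15],[0,0,0,0,0,0,15],[0,0,0,0,0,0,15],[0,0,0,0,0,0,15],[0,0,0,0,0,0,15],[0,0,0,0,0,0,15],[0,0,0,0,0,0,15]]]'

```text
time_s: 33.45
eef_pos: [0.5528, 0.2729, 0.0516]
eef_rot: [0.0, 0.707, 0.707, 0.0]
wrist_force: [-0.7, -0.1, 5.6]
opening: 0.213
grasp_force: 58.8
```

Emit:
jog_arm --series '[[[0,0,-6,0,0,0,15],[0,0,-15,0,0,0,15],[0,0,-20,0,0,0,15],[0,0,-20,0,0,0,15],[0,0,-20,0,0,0,15],[0,0,-18,0,0,0,15],[0,0,-14,0,0,0,15],[0,0,-6,0,0,0,15],[0,0,0,0,0,0,15],[0,0,0,0,0,0,15]]]'

```text
time_s: 34.45
eef_pos: [0.5521, 0.2727, 0.1696]
eef_rot: [-0.0, 0.707, 0.707, -0.001]
wrist_force: [-0.4, 0.8, -0.3]
opening: 0.217
grasp_force: 58.5
```

Emit:
jog_arm --series '[[[-8,0,0,0,0,0,15],[-18,-1,0,0,0,0,15],[-26,-1,0,0,0,0,15],[-32,-1,0,0,0,0,15],[-32,-1,0,0,0,0,15],[-32,-1,0,0,0,0,15],[-32,-1,0,0,0,0,15],[-32,-1,0,0,0,0,15],[-32,-1,0,0,0,0,15],[-32,-1,0,0,0,0,15]]]'

```text
time_s: 35.45
eef_pos: [0.5425, -0.0057, 0.1698]
eef_rot: [-0.0, 0.707, 0.707, -0.0]
wrist_force: [1.6, -0.5, -0.4]
opening: 0.216
grasp_force: 58.5
```

Emit:
jog_arm --series '[[[-32,-2,0,0,0,0,15],[-32,-2,0,0,0,0,15],[-32,-2,0,0,0,0,15],[-32,-2,0,0,0,0,15],[-32,-2,0,0,0,0,15],[-32,-2,0,0,0,0,15],[-32,-2,0,0,0,0,15],[-32,-1,0,0,0,0,15],[-20,0,0,0,0,0,15],[-10,0,0,0,0,0,15]]]'

```text
time_s: 36.45
eef_pos: [0.5275, -0.2914, 0.1699]
eef_rot: [-0.0, 0.708, 0.706, -0.0]
wrist_force: [0.3, -0.1, -0.2]
opening: 0.217
grasp_force: 58.5
```

Emit:
jog_arm --series '[[[-4,0,0,0,0,0,15],[0,0,0,0,0,0,15],[0,0,0,0,0,0,15],[0,0,0,0,0,0,15],[0,0,0,0,0,0,15],[0,0,0,0,0,0,15],[0,0,0,0,0,0,15],[0,0,0,0,0,0,15],[0,0,0,0,0,0,15],[0,0,0,0,0,0,15]]]'

```text
time_s: 37.45
eef_pos: [0.5285, -0.2932, 0.1703]
eef_rot: [-0.0, 0.707, 0.707, -0.0]
wrist_force: [-0.6, 0.1, -0.9]
opening: 0.212
grasp_force: 58.5
```

Emit:
jog_arm --series '[[[-1.5,0,8,0,0,0,15],[0,0,18,0,0,0,15],[0,0,22,0,0,0,15],[0,0,20,0,0,0,15],[0,0,14,0,0,0,15],[0,0,9,0,0,0,15],[0,0,7,0,0,0,15],[0,0,6,0,0,0,15],[0,0,4,0,0,0,15],[0,0,2,0,0,0,15]]]'

```text
time_s: 38.45
eef_pos: [0.5287, -0.2948, 0.0603]
eef_rot: [0.0, 0.707, 0.707, 0.0]
wrist_force: [-0.6, -0.4, 0.1]
opening: 0.215
grasp_force: 58.5
```

Emit:
jog_arm --series '[[[0,0,0.5,0,0,0,15],[0,0,0,0,0,0,15],[0,0,0,0,0,0,85],[0,0,0,0,0,0,85],[0,0,0,0,0,0,85],[0,0,0,0,0,0,85],[0,0,0,0,0,0,85],[0,0,0,0,0,0,85],[0,0,0,0,0,0,85],[0,0,0,0,0,0,85]]]'

```text
time_s: 39.45
eef_pos: [0.5285, -0.2947, 0.0597]
eef_rot: [-0.0, 0.707, 0.707, -0.0]
wrist_force: [-0.0, 0.2, -0.2]
opening: 0.99
grasp_force: 0.0
```

Emit:
jog_arm --series '[[[0,0,-8,0,0,0,85],[0,0,-20,0,0,0,85],[0,0,-25,0,0,0,85],[0,0,-25,0,0,0,85],[0,0,-20,0,0,0,85],[0,0,-16,0,0,0,85],[0,-20,-16,0,0,0,85],[0,-30,-10,0,0,0,85],[0,-30,0,0,0,0,85],[0,-20,0,0,0,0,85]]]'

```text
time_s: 40.45
eef_pos: [0.4271, -0.2945, 0.2004]
eef_rot: [0.0, 0.707, 0.707, -0.0]
wrist_force: [0.1, 0.9, -0.2]
opening: 0.993
grasp_force: 0.0
```

Emit:
jog_arm --series '[[[0,-20,0,0,0,0,85],[0,-10,0,0,0,0,85],[0,0,0,0,0,0,85],[0,0,0,0,0,0,85],[0,0,0,0,0,0,85],[0,0,0,0,0,0,85],[0,0,0,0,0,0,85],[0,0,0,0,0,0,85],[0,0,0,0,0,0,85],[0,0,0,0,0,0,85]]]'

```text
time_s: 41.45
eef_pos: [0.3986, -0.2947, 0.1998]
eef_rot: [-0.0, 0.707, 0.707, 0.0]
wrist_force: [-0.1, -0.8, 0.2]
opening: 0.993
grasp_force: 0.0
```

Run:
```python
from h import *
o=state();c=caps('scene');cv2.imwrite('pics/s3.png',cv2.resize(c['frame'][140:320,110:430],None,fx=2.4,fy=2.4));caps('top')
```

```text
t 41.45 p [ 0.3986 -0.2947  0.1998] yaw 1.571 z [-0.  0. -1.] F [-0.1 -0.8  0.2] open 0.993 q [-0.88  0.03  1.83  0.    1.27 -0.88]
scene [397. 176.] 60 [0.5563 0.3245 0.0823] ztop 0.0888 [0.021 0.02  0.014]
scene [257. 227.] 119 [ 0.5888 -0.0798  0.0868] ztop 0.0969 [0.021 0.019 0.023]
scene [231. 231.] 119 [ 0.5731 -0.1319  0.0869] ztop 0.0967 [0.02  0.021 0.023]
scene [203. 235.] 126 [ 0.5577 -0.1865  0.0868] ztop 0.0968 [0.02  0.02  0.023]
scene [174. 239.] 131 [ 0.5441 -0.2405  0.0868] ztop 0.0971 [0.019 0.02  0.023]
scene [146. 243.] 139 [ 0.529  -0.2932  0.0865] ztop 0.0969 [0.021 0.019 0.023]
top [308. 163.] 93 [ 0.5869 -0.0796  0.0873] ztop 0.0973 [0.019 0.019 0.023]
top [334. 172.] 97 [ 0.5708 -0.1318  0.0875] ztop 0.0979 [0.018 0.019 0.023]
top [105. 173.] 101 [0.556  0.3254 0.083 ] ztop 0.0894 [0.019 0.02  0.016]
top [360. 180.] 97 [ 0.5559 -0.1866  0.0874] ztop 0.0975 [0.018 0.019 0.023]
top [386. 187.] 100 [ 0.5424 -0.2396  0.0879] ztop 0.0979 [0.02  0.019 0.025]
top [412. 195.] 109 [ 0.5283 -0.2934  0.0875] ztop 0.0976 [0.019 0.019 0.025]
```

View pics/s3.png

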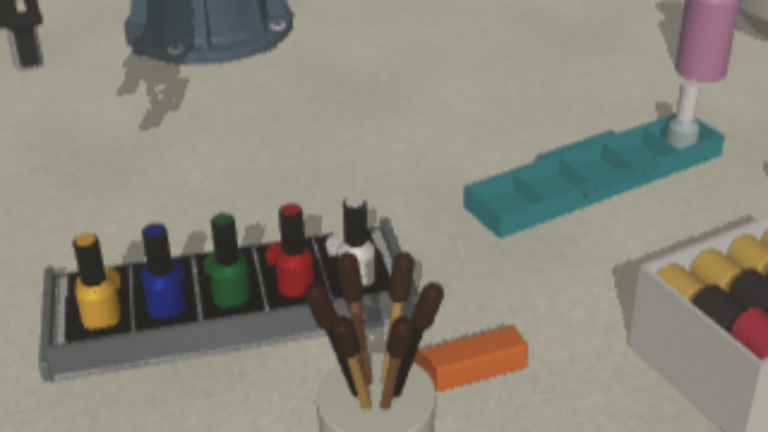

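All four bottles stand upright in their own wells: yellow (97,290), blue (162,285), green (228,275) and red (293,265). White (355,255) and the clear top coat (685,130) are where they were, and the gripper is clear.

```bash
python3 -c "
from bench import ctrl
print(ctrl.hand_in())"
```

```text
the job is handed in; nothing more can be done
None
```

The red, green, blue and yellow polishes stand upright and fully down in their own-colour holders, the top coat and white polish are where they were, and I handed the job in at about 41.5 s.

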